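Vent the air receiver and start the compressor

ROBOT

A 6-joint arm with a two-finger parallel gripper is mounted at the origin on the work surface. World frame = base frame: x ahead of the robot, y to its left, z up, the work surface at z = 0. Lengths are in mm, angles in rad, forces in N, time in s.
With the tool pointing down it reaches from about 350 to 850 mm from the base axis. Payload 8.1 kg.
Tool frame: the origin (TCP) lies between the finger pads; the fingertips stand 17 mm ahead of it and the grasp point (between the pads) lies 2 mm behind it; z points along the fingers, y is the direction in which the jaws open and shut (so a half turn about z gives the same grasp; the last joint's range is limited). The gripper opens to 85 mm and grips with 20 to 120 N. Pads are 22 mm wide; open, the fingers measure 114 mm over their backs; the gripper's body (76 mm by 85 mm) begins 54 mm behind the grasp point. The pads swing forward as they close: fully open they stand 13 mm farther back than shut.
Start: joints at [1.199, 0.13, 1.488, -0, 1.523, -0.085], TCP at [169.709, 575.503, 214.492] pointing down, gripper open.
Joint ranges: [-2.96, 2.96], [-0.89, 2.26], [0.02, 2.5], [-1.34, 4.48], [0, 2.73], [-2.66, 2.66]. Speed limits (rad/s): [2.39, 2.39, 2.79, 3.14, 3.14, 3.14].

INTERFACE

Orientations are given as a 3x3 rotation matrix whose columns are the frame's x, y, z axes.
In Python, from bench import sensors, imaging, bot gives the robot as it stands.
- The arm moves only by the tool move_arm, never from a script. Its argument "deltas" is a list of rows, each a list of 5 numbers: the shift along the tool's x, y, z in m, then the turn about the tool's z in rad, then the opening, from -1 (shut) to 1 (fully open), so that 0 is half open. A call has 1 to 20 rows; each row is the pose to reach, as a shift and turn from the pose commanded when the call began, along the tool's axes at that moment; what a row does not reach only later rows make up. A row lasts 1/12 s, in which the tool goes at most 41.7 mm and 7.16 degrees, less where a joint would pass 70% of its speed; a pose out of reach is approached as far as the arm can. A call with a gripper value outside its range is refused whole. The fingers move at their own pace and stop on an object; "grip_force" is the grip in N (left out, the last holds). Time passes only in rows, so rows that repeat a pose let the fingers close. It gives the time, the measured TCP pose, the force and the opening at its end, in the units of the state.
- sensors.get_state(): the state, without advancing time (a new reading comes with each control period).
- imaging.capture(name): name is "side" or "top"; returns a dict with "img" (384x512x3 uint8, red, green, blue), "K" (3x3 intrinsics, pixels), "k1" (the pictures are not rectified: a ray, as slopes to the right and down, at radius r is drawn at 1 + k1 r^2 times it, then the intrinsics apply), "origin" and "orientation" of the camera in the world. Camera axes: x right, y up, looking along -z (the intrinsics and any distortion apply to the point x, -y, -z); pixel columns grow to the right and rows downward; lengths in mm; the calibration is good to about 2 mm. A picture is of the moment at which its call begins. There is no depth.
- bot.sign_off(): hands the job in, once; it reports no verdict.
The state is a dict: "clock": time; "qpos": joint angles; "qvel": joint speeds; "joint_efforts": joint torques, N m; "position": TCP position; "tool_rot": TCP orientation; "contact_force": force on the tool from outside, world axes, zero at the start; "torque": the same for the moment, N m; "opening": finger opening in mm.
Only numpy, scipy, OpenCV 4.12 (cv2) and the standard library are available. Lean on these libraries where they do the work, as an engineer would, in place of code of your own. Each camera call takes 0.05 s, during which the arm holds its last target. There are 200 camera calls.

TASK

The little air tank has to be vented before its compressor is started: unscrew the knurled brass lock nut on the tank's leaning valve, anticlockwise all the way to its stop, let go of it, then press the freed valve tip fully in along its own axis, hold it in for a second and let it spring back. Then pull the neck-mounted push-pull knob on the sloping console fully out to start the compressor and let it return to rest. Leave the nut unscrewed and do not disturb the other things on the table.

Things in the scene. Friction and masses are not known exactly. Their poses are not given: they have to be found in the camera images.
- receiver: Fixed aluminium air tank, 100 mm across, 220 mm long, its axis level along y, 65 mm above the table. Origin on the table under its middle; the valve leans from its middle 35 deg from vertical to -x (x, y level). On its top at y = -75 mm a blunt steel plug (24 mm across, 14 mm high, leaning alike) and at x = 30, y = 60 mm a gauge (top 150 mm up) are fixed.
- valve_tip (a point): Centre of the flat outer end of the valve pin (12 mm across). z: outward along the valve, 35 deg from vertical; y level, along the tank. Inward along -z, nut screwed home: knurled brass lock nut (30 mm across, 22 mm high) from 14 to 36 mm, stem 18 mm across from 40 mm, boss 30 mm across from 64 mm, tank skin at 75 mm. The tip always stands 7 mm or more proud of the nut.
- lock_nut (a joint): Nut angle, rad: 0 screwed home (starts 0 to 0.4), grows anticlockwise seen from outside facing the tip, stop at 3.4. Rises 2 mm per rad along the pin, is captive, turns stiffly (0.06 Nm) and stays where left; hold it with 40 N and let the hand rise with it. Nut and pin move in together; the nut meets the stem, so the pin can go in only 2 mm per rad unscrewed.
- valve_pin (a joint): How far the valve pin is pressed in along its axis, m: 0 out (sprung), 0.006 fully in at its stop. Spring: about 4 N at first, 8.5 N fully in.
- console: Fixed grey console 140 x 200 mm, up to 115 mm high, its top face sloping 25 deg down to -x. Origin on the table under its middle, x and y level. The push-pull knob stands on the face at y = 45 mm; at y = -55 mm a fixed flat dial, 40 mm across, 14 mm high, with no neck.
- knob_top (a point): Centre of the outer face of the push-pull knob: a black cylinder 34 mm across, 20 mm high, on a neck 14 mm across. z: outward along the pull, 25 deg from vertical; y level, along the console. The face is 44 mm off the console's slope, with 24 mm under the head, of which a fixed collar 28 mm across fills the lowest 10 mm.
- pull_knob (a joint): How far the knob is pulled out along its axis, m: 0 at rest, 0.014 at the stop. Sprung back: about 4 N at first, 9 N at the stop.
- drone: bystander: black quadcopter frame, about 180 x 165 mm, 40 mm high; origin in its underside's middle
- screwdriver: bystander: orange-handled screwdriver, 160 mm; origin in its underside's middle
- tape: bystander: white ring of tape, 76 mm across, 20 mm high; origin in its underside's middle
- propeller: bystander: orange two-blade propeller, 130 mm; origin in its underside's middle
- battery: bystander: blue battery pack, 100 x 35 x 28 mm; origin in its underside's middle
- wrench: bystander: steel wrench, 140 mm; origin in its underside's middle
- mug: bystander: white mug, 85 mm high; origin in its underside's middle
There are look-alikes about, which are no part of the job. What is shaped like the console but green is not meant.

How it is judged (in metres and radians):
On the way, in this order (a step that is already met when the one before it is completed fails the run):
1. the lock nut is unscrewed (past 2.9 rad) with the valve pin out (pressed in by less than 1.5 mm) and nobody touching the nut (value of joint lock_nut above 2.9 rad and value of joint valve_pin below 0.0015 m and contact force between the fingers and receiver below 0.2 N), for 0.1 s.
2. the freed valve tip is pressed in by more than 4.8 mm for half a second (value of joint valve_pin above 0.0048 m), for 0.5 s.
3. the valve pin has been let out again (less than 1.5 mm in) (value of joint valve_pin below 0.0015 m), for 0.1 s.
4. the push-pull knob is pulled out by more than 11 mm, with the valve pin out (value of joint pull_knob above 0.011 m and value of joint valve_pin below 0.0015 m), for 0.1 s.
At the end, for the whole second after the job is handed in: The lock nut is left unscrewed (past 2.7 rad), the valve pin has sprung out (less than 1.5 mm in) and the push-pull knob is back at rest (less than 2 mm out) (value of joint lock_nut above 2.7 rad and value of joint valve_pin below 0.0015 m and value of joint pull_knob below 0.002 m); the robot touches nothing.
It fails at once if a bystander is shifted by more than 30 mm (distance of any of drone, screwdriver, tape, propeller, battery, wrench, mug from where it was at the start of the episode above 0.03 m).
It also fails if it takes over 66 s, if anything falls off the work surface, if the arm or the gripper's body presses on something with over 40 N, if the wrist force passes 120 N, or if a joint passes its speed limit or range.

## Working session

There is one attempt and no reset: what is moved stays moved. The work goes in short steps, Python scripts to look and compute and a tool call to move; the robot and the scene stay as the last step left them, time stands still between calls to the robot, and variables do not carry over. Pictures are saved under pics/ and viewed, about 8 in all and at most 12, crops included, and the job is handed in when it is done.

Besides the shell and the picture viewer there is one more tool, called after "Call:" as name(argument=value, ...) on one line, values as JSON. move_arm: Moves the arm, as the interface text tells. Its arguments: {"type":"object","properties":{"deltas":{"type":"array"},"grip_force":{"type":"number"}},"required":["deltas"]}

```bash
ls; mkdir -p pics; python3 - <<'E'
from bench import sensors, imaging
import cv2
for n in("side","top"):
    c=imaging.capture(n); cv2.imwrite(f"pics/{n}0.png",cv2.resize(c["img"][:,:,::-1],(800,600),interpolation=cv2.INTER_CUBIC))
    print(n,c["K"],c["k1"],c["origin"],c["orientation"])
print(sensors.get_state())
E
```

```text
pics
side [[438.54214354   0.         245.61078735]
 [  0.         438.54214354 197.05910749]
 [  0.           0.           1.        ]] -0.15455608369622972 [ -92.67682794  845.87422125 1236.75291578] [[-0.79418912  0.44754507 -0.41105601]
 [-0.60733475 -0.56210253  0.56141361]
 [ 0.02020227  0.69551719  0.71822539]]
top [[368.74526674   0.         250.79869052]
 [  0.         368.74526674 192.90154069]
 [  0.           0.           1.        ]] -0.020158224970195423 [ 387.95745303   -8.11176038 1196.88749446] [[ 0.02043984  0.98724235 -0.15790745]
 [-0.99978225  0.01951901 -0.00738025]
 [-0.00420389  0.15802391  0.98742634]]
{'clock': 0.1, 'qpos': array([ 1.19862166e+00,  1.31104888e-01,  1.48921820e+00,  1.43301373e-05,
        1.52299439e+00, -8.54024584e-02]), 'qvel': array([ 0.00161326, -0.00045858, -0.00053842,  0.00204684,  0.00045839,
       -0.00044313]), 'joint_efforts': array([ 1.39525728e-03, -5.70934618e+01, -5.01950741e+01, -9.54413917e-05,
        7.73563050e-03, -2.37126090e-05]), 'position': array([169.49115381, 574.99681779, 213.51159949]), 'tool_rot': array([[-9.59161626e-01,  2.82857852e-01, -6.40554116e-04],
       [ 2.82858531e-01,  9.59160303e-01, -1.60153965e-03],
       [ 1.61386014e-04, -1.71732157e-03, -9.99998512e-01]]), 'contact_force': array([-0.00502633,  0.86689692,  0.84882882]), 'torque': array([0.02241294, 0.03049702, 0.01692786]), 'opening': 85.12702269468267}
```

View pics/side0.png

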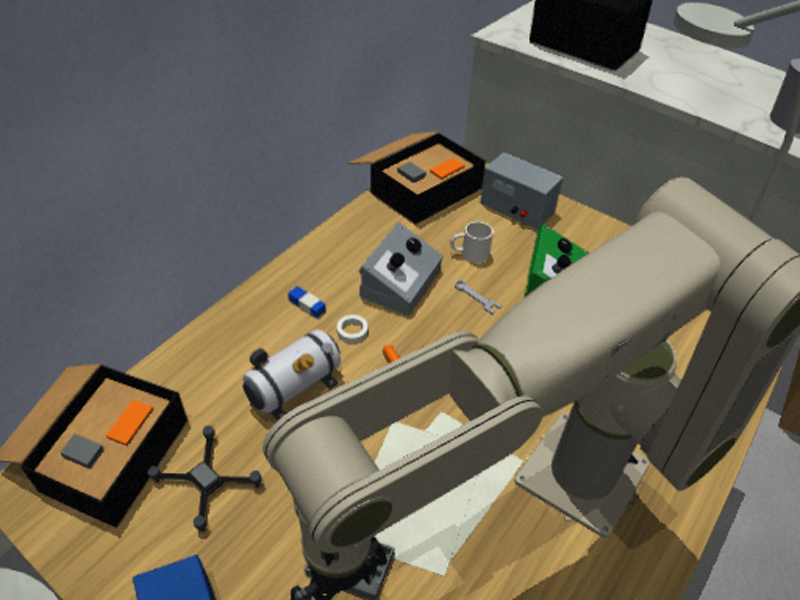

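View pics/top0.png

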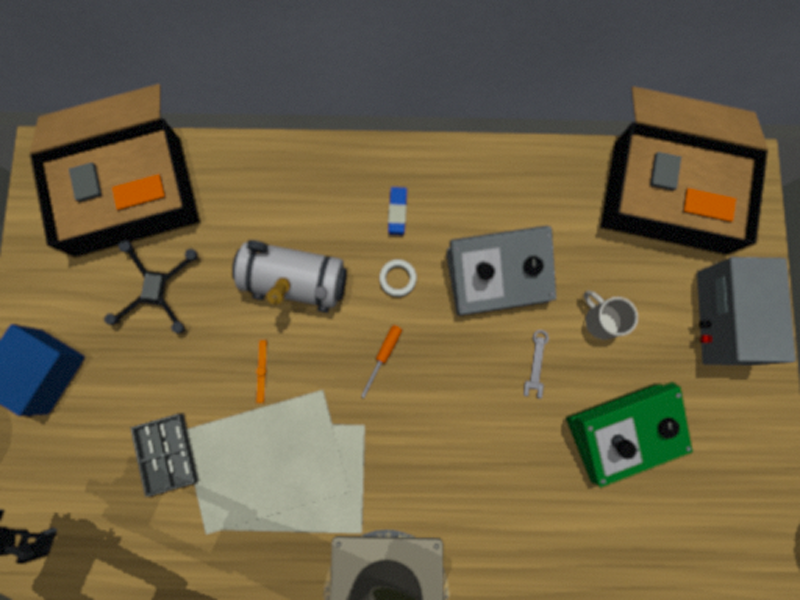

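Candidates in the top view (800-wide pixels):
- **Consoles:** the grey sloping one is at (500,270) and the green one at (630,435). The grey one is meant. The plain box at (745,310) does not slope.
- **Knobs on the grey console:** the one at (485,270) is tall with a neck, the one at (533,265) is a low dial.
- **On the tank:** brass valve at (278,290), steel plug at (322,297), gauge at (257,247).

I'll confirm these in one enlarged crop.

```bash
cat > h.py <<'E'
import numpy as np, cv2
from bench import sensors, imaging
def ray(c,p):
    K=c["K"]; d=np.array([(p[0]-K[0,2])/K[0,0],(p[1]-K[1,2])/K[1,1]]); u=d.copy()
    for _ in range(20): u=d/(1+c["k1"]*(u@u))
    v=np.asarray(c["orientation"])@np.array([u[0],-u[1],-1]); return np.asarray(c["origin"],float),v/np.linalg.norm(v)
def proj(c,P):
    q=np.asarray(c["orientation"]).T@(np.asarray(P,float)-c["origin"]); u=np.array([q[0],-q[1]])/-q[2]
    u=u*(1+c["k1"]*(u@u)); return u@c["K"][:2,:2].T+c["K"][:2,2]
def plane(c,p,z):
    o,v=ray(c,p); return o+v*(z-o[2])/v[2]
def tri(c1,p1,c2,p2):
    o1,a=ray(c1,p1); o2,b=ray(c2,p2)
    s=np.linalg.lstsq(np.c_[a,-b],o2-o1,rcond=None)[0]; A,B=o1+a*s[0],o2+b*s[1]
    return (A+B)/2,np.linalg.norm(A-B)
def crop(im,x,y,w,h,W,H): return cv2.resize(im[y:y+h,x:x+w,::-1],(W,H),interpolation=cv2.INTER_CUBIC)
E
python3 - <<'E'
from h import *
s=imaging.capture("side")["img"];t=imaging.capture("top")["img"]
f=lambda im,x,y:crop(im,x,y,80,60,400,300)
cv2.imwrite("pics/c1.png",np.vstack([np.hstack([f(s,150,207),f(t,145,150)]),np.hstack([f(s,220,140),f(t,282,143)])]))
E
```

```text
(no output)
```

View pics/c1.png

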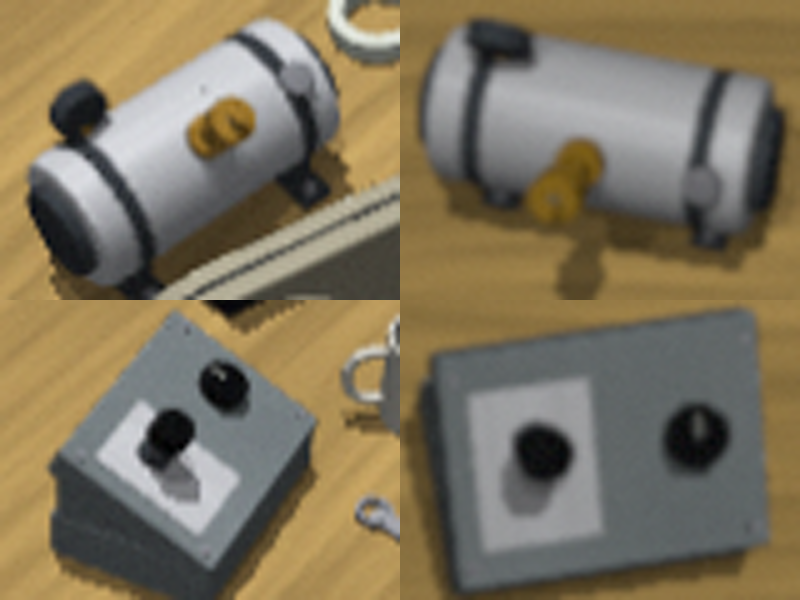

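The crop confirms it. Top right shows the brass valve leaning toward the robot, with the grey plug at (702,187) as the look-alike. Bottom right shows the necked knob on its white plate at (545,450) and the low dial at (697,437). Next I'll measure by masks.

```bash
python3 - <<'E'
from h import *
S=imaging.capture("side");T=imaging.capture("top")
def mask(c,box,f):
    x,y,w,h=box; im=c["img"][y:y+h,x:x+w]; m=f(cv2.cvtColor(im,cv2.COLOR_RGB2HSV)).astype(np.uint8)
    n,l,st,ce=cv2.connectedComponentsWithStats(m); i=1+np.argmax(st[1:,4]); return (l==i),np.array([x,y]),st[i],ce[i]+[x,y]
brass=lambda h:(h[...,0]>12)&(h[...,0]<28)&(h[...,1]>180)&(h[...,2]>90)
blk=lambda h:h[...,2]<45
for nm,c,box in(("S",S,(180,220,30,25)),("T",T,(165,175,30,25))):
    m,o,st,ce=mask(c,box,brass); print(nm,"brass",st,ce)
kp={}
for nm,c,box in(("S",S,(243,158,20,20)),("T",T,(298,163,26,22))):
    m,o,st,ce=mask(c,box,blk); kp[nm]=ce; print(nm,"knob",st,ce)
    print("\n".join("".join("#" if v else "." for v in r) for r in m))
print("knob tri",tri(S,kp["S"],T,kp["T"]))
print("nut tri",tri(S,(196.8,230.6),T,(175,189.5)))
t=lambda X,Y:(145+(X-400)/5-.4,150+Y/5-.4)
k=lambda X,Y:(282+(X-400)/5-.4,143+(Y-300)/5-.4)
def yaw(a,b,z):
    A,B=plane(T,a,z),plane(T,b,z); d=A-B; print("yaw",np.degrees(np.arctan2(-d[0],d[1])),np.linalg.norm(d),A,B)
yaw(t(475,27),t(765,82),75);yaw(t(445,180),t(745,235),60)
yaw(k(432,352),k(750,310),115);yaw(k(465,592),k(768,542),50)
pl=tri(S,(150+298/5-.4,207+80/5-.4),T,t(702,187)); print("plug",pl)
g=tri(S,(150+80/5-.4,207+105/5-.4),T,t(500,38)); print("gauge",g)
E
```

```text
S brass [ 9  7 11  9 35] [194.97142857 231.02857143]
T brass [  6   4  14  15 106] [177.59433962 186.33962264]
S knob [ 7  4  9 12 69] [253.37681159 166.89855072]
....................
....................
....................
....................
..........###.......
.........#####......
........#######.....
.......#########....
.......#########....
.......########.....
.......########.....
.......#######......
........####........
.......####.........
.......####.........
.........#..........
....................
....................
....................
....................
T knob [ 8  6 10 10 83] [310.20481928 173.37349398]
..........................
..........................
..........................
..........................
..........................
..........................
.........######...........
........########..........
........#########.........
........##########........
........##########........
........##########........
........##########........
.........########.........
.........#######..........
..........#####...........
..........................
......
[... 300 characters left out ...]
59870274381157))
yaw -9.870890035084368 186.3113347869927 [682.23305776 289.11302457  75.        ] [650.29397042 105.55974029  75.        ]
yaw -9.318810315435181 192.4139018216872 [586.94866253 306.03592714  60.        ] [555.7915029  116.16138694  60.        ]
yaw 8.889482600640706 195.43007524241833 [ 685.35576734 -109.99374134  115.        ] [ 715.55538741 -303.07635904  115.        ]
yaw 10.550574066063167 194.40246384048794 [ 548.35056021 -137.49544      50.        ] [ 583.94630409 -328.61127128   50.        ]
plug (array([576.50610896, 137.30217712, 109.39062749]), np.float64(1.2460809340843466))
gauge (array([660.12043545, 258.12951851, 133.29659356]), np.float64(0.7896333547100753))
```

```bash
python3 - <<'E'
from h import *
S=imaging.capture("side");T=imaging.capture("top")
print("tip@167",plane(T,(175.0,189.6),167.4),"nut@147 via mask mid", proj(T,(563,214,147)),proj(T,(551,216,167)),proj(S,(563,214,147)),proj(S,(551,216,167)))
print("knob",tri(S,(254.6,165.4),T,(310.4,173.2)),proj(S,(619.5,-177.5,124)),proj(T,(619.5,-177.5,124)))
E
```

```text
tip@167 [557.8229565  214.73117511 167.4       ] nut@147 via mask mid [176.80605175 189.0173723 ] [174.45583976 191.98779484] [196.19886168 231.03440633] [198.20885948 229.20439858]
knob (array([ 620.35385692, -176.6768999 ,  125.1136096 ]), np.float64(3.8342321022920363)) [254.40500778 165.49912195] [310.92153136 174.13681832]
```

Call:
move_arm(deltas=[[-0.481,-0.2345,0,0.318,1],[-0.481,-0.2345,0,0.318,0.5],[-0.481,-0.2345,0,0.318,0.3],[-0.481,-0.2345,0,0.318,0],[-0.481,-0.2345,0,0.318,0],[-0.481,-0.2345,0,0.318,0],[-0.481,-0.2345,0,0.318,0],[-0.481,-0.2345,0,0.318,0],[-0.481,-0.2345,0,0.318,0],[-0.481,-0.2345,0,0.318,0],[-0.481,-0.2345,0,0.318,0],[-0.481,-0.2345,0,0.318,0],[-0.481,-0.2345,0,0.318,0],[-0.481,-0.2345,0,0.318,0],[-0.481,-0.2345,0,0.318,0],[-0.481,-0.2345,0,0.318,0],[-0.481,-0.2345,0,0.318,0]], grip_force=40)

```text
clock: 1.82
position: [564.0, 215.4, 214.5]
tool_rot: [[-0.823, 0.568, -0.0], [0.568, 0.823, 0.0], [0.001, 0.0, -1.0]]
contact_force: [0.1, 0.3, 0.4]
opening: 42.9
```

```bash
python3 - <<'E'
from h import *
S=imaging.capture("side");T=imaging.capture("top")
b=plane(T,(180.6,181.6),115); print("boss",b,"->nut",b+np.array([-22*.986,22*.167,32]))
print(tri(S,(191.2,233.6),T,(180.6,181.6)))
f=lambda c,x,y:crop(c["img"],x,y,80,60,400,300)
cv2.imwrite("pics/c2.png",np.hstack([f(S,160,195),f(T,145,150)]))
E
```

```text
boss [591.04302887 210.57601675 115.        ] ->nut [569.35102887 214.25001675 147.        ]
(array([591.46018633, 211.2880792 , 109.98530571]), np.float64(1.169804795722539))
```

View pics/c2.png

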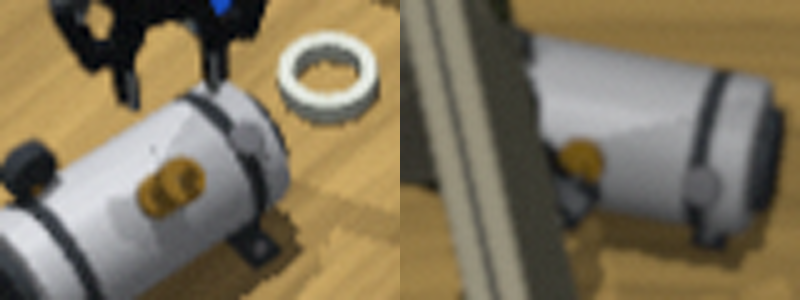

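The two fingers hang above the valve, and the brass nut is at crop pixel (180,182). I take the nut centre as about (567,214,147) and descend onto it.

Call:
move_arm(deltas=[[-0.003,0.0005,0.02,0,0.3],[-0.003,0.0005,0.04,0,0.3],[-0.003,0.0005,0.06,0,0.3],[-0.003,0.0005,0.0715,0,0.3],[-0.003,0.0005,0.0715,0,0.3],[-0.003,0.0005,0.0715,0,0.3]])

```text
clock: 2.42
position: [566.7, 213.7, 142.8]
tool_rot: [[-0.823, 0.568, -0.001], [0.568, 0.823, -0.0], [0.001, -0.001, -1.0]]
contact_force: [0.1, -0.1, -0.7]
opening: 55.1
```

Call:
move_arm(deltas=[[0,0,0,0,-1],[0,0,0,0,-1],[0,0,0,0,-1],[0,0,0,0,-1]], grip_force=40)

```text
clock: 2.75
position: [568.3, 212.1, 144.6]
tool_rot: [[-0.822, 0.569, 0.002], [0.569, 0.823, -0.002], [-0.003, -0.0, -1.0]]
contact_force: [0.8, -14.1, 12.9]
opening: 7.6
```

```bash
python3 - <<'E'
from h import *
S=imaging.capture("side");T=imaging.capture("top");st=sensors.get_state();print(st["opening"],st["contact_force"],st["position"])
f=lambda c,x,y:crop(c["img"],x,y,60,60,400,400)
cv2.imwrite("pics/c3.png",np.hstack([f(S,168,195),f(T,150,155)]))
E
```

```text
0.5619951142563756 [ 0.51774289 -6.10702358  6.61422065] [569.60428608 211.9751756  145.60978711]
```

View pics/c3.png

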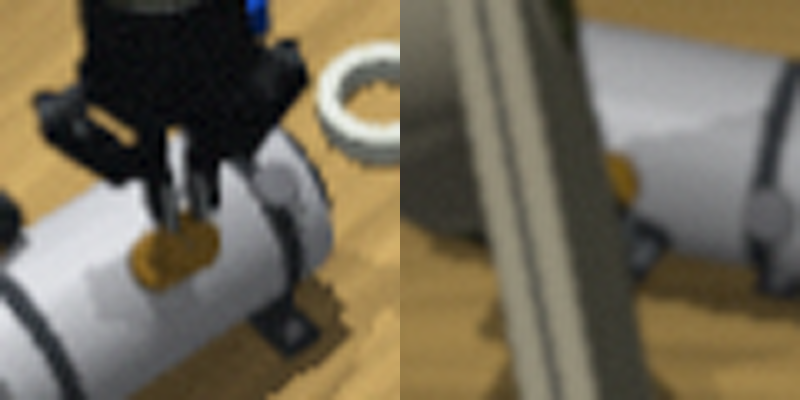

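```bash
python3 - <<'E'
from h import *
S=imaging.capture("side");T=imaging.capture("top")
for P in [(569.6,212,128.6),(569.6,212,145.6),(567,214,147),(557,215,147),(547,217,147)]:
    p=proj(S,P);q=proj(T,P); print(P,p,(p-[168,195])*6.667,q,(q-[150,155])*6.667)
im=S["img"][195:255,168:228]; cv2.imwrite("pics/c4.png",cv2.resize(np.clip(im[:,:,::-1].astype(float)*1.6+15,0,255).astype(np.uint8)[10:50,5:45],(600,600),interpolation=cv2.INTER_NEAREST))
E
```

```text
(569.6, 212, 128.6) [195.44937845 233.2981721 ] [183.00500614 255.33391337] [178.86282425 187.8740426 ] [192.42844929 219.17124199]
(569.6, 212, 145.6) [195.11378171 229.95545278] [180.76758268 233.04800368] [177.7098659 186.8687257] [184.74167598 212.46879426]
(567, 214, 147) [195.27252805 230.43760436] [181.8259445  236.26250824] [176.87813191 187.65554535] [179.19650546 217.71452087]
(557, 215, 147) [197.38568242 232.1202786 ] [195.91434466 247.48089743] [176.35305613 191.05641892] [175.69582522 240.38814496]
(547, 217, 147) [199.30668348 234.00350881] [208.72165874 260.03639321] [175.48142828 194.46049937] [169.88468236 263.08314928]
```

View pics/c4.png

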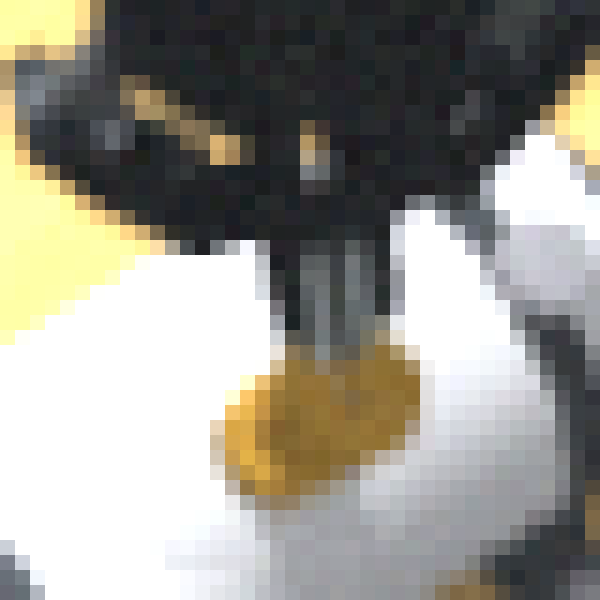

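The fingers shut on nothing. The nut stands farther out towards the robot, so they slid off behind it. I'll open, back off, and measure the nut again with a clear view.

Call:
move_arm(deltas=[[0,0,0,0,0.3],[0,0,0,0,0.3],[0,0,0,0,0.3],[0,0,-0.03,0,0.3],[0,0,-0.06,0,0.3],[0,0,-0.075,0,0.3],[-0.142,-0.206,-0.075,0,0.3],[-0.142,-0.206,-0.075,0,0.3],[-0.142,-0.206,-0.075,0,0.3],[-0.142,-0.206,-0.075,0,0.3],[-0.142,-0.206,-0.075,0,0.3],[-0.142,-0.206,-0.075,0,0.3],[-0.142,-0.206,-0.075,0,0.3],[-0.142,-0.206,-0.075,0,0.3]])

```text
clock: 4.12
position: [566.7, -39.1, 217.7]
tool_rot: [[-0.82, 0.572, -0.001], [0.572, 0.82, 0.0], [0.001, -0.0, -1.0]]
contact_force: [-0.4, 1.2, 0.4]
opening: 55.5
```

```bash
python3 - <<'E'
from h import *
S=imaging.capture("side");T=imaging.capture("top")
f=lambda c,x,y:cv2.resize(np.clip(c["img"][y:y+32,x:x+32,::-1]*1.3,0,255).astype(np.uint8),(400,400),interpolation=cv2.INTER_CUBIC)
cv2.imwrite("pics/c5.png",np.hstack([f(S,180,215),f(T,162,170)]))
np.savez("now.npz",S=S["img"],T=T["img"])
for c,(x,y) in((S,(180,215)),(T,(162,170))):
    h=cv2.cvtColor(c["img"][y:y+32,x:x+32],cv2.COLOR_RGB2HSV)
    m=(h[...,1]>150)&(h[...,0]<35); print(x,y); print("\n".join("%d "%(y+i)+"".join(chr(48+min(9,v//25)) if k else "." for v,k in zip(r,mm)) for i,(r,mm) in enumerate(zip(h[...,2],m)) if mm.any()))
E
```

```text
180 215
227 ..............6665..............
228 .............6666666............
229 ............56666666............
230 ...........4566556666...........
231 .........754566634555...........
232 ........6653466643345...........
233 ........654334665433............
234 ........56432345643.............
235 ........565323344...............
236 .........554333.................
237 ..........443...................
162 170
179 .................44544..........
180 ................444554..........
181 ...............44444444.........
182 ...............44444444.........
183 ..............444443444.........
184 .............4444443344.........
185 ............4444444334..........
186 ...........5555544333...........
187 ..........4555554433............
188 .........45554455433............
189 ........34544..45443............
190 ........34554..44443............
191 .........45544444443............
192 .........44544444433............
193 ........3.444434443.............
194 ...........4433333..............
```

View pics/c5.png

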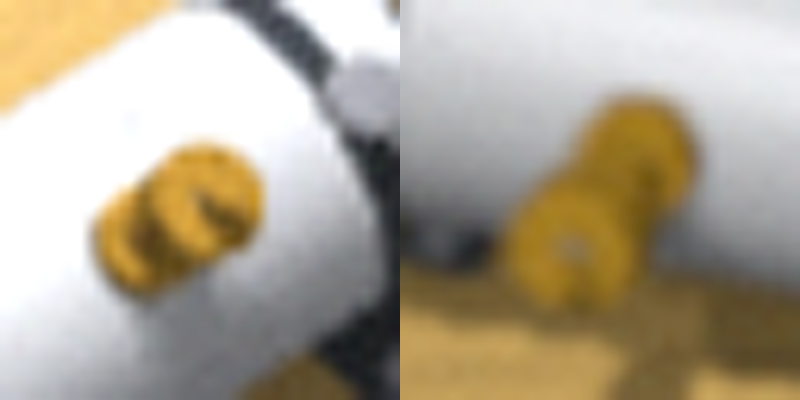

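```bash
python3 - <<'E'
from h import *
S=imaging.capture("side");T=imaging.capture("top")
f,e=tri(S,(195.9,230.3),T,(175.3,189.1)); b,e2=tri(S,(190.3,234.1),T,(181.1,181.5))
print("nutface",f,e,"boss",b,e2,"dir",(f-b)/np.linalg.norm(f-b),np.linalg.norm(f-b))
a=np.array([-.5736*.986,.5736*.167,.819]); print("nut centre",f-11*a,"from boss",b+39*a)
C=np.array([621,204,0]);print("from tank",C+np.array([-57*.986,57*.167,147]))
# fingertips seen from above now
E
```

```text
nutface [561.35154988 216.69487263 154.49948544] 0.16249484340358308 boss [593.96899554 211.50950002 105.03637874] 1.6077449413057856 dir [-0.54841433  0.08718441  0.83164932] 59.475917597826886
nut centre [567.57281548 215.64116943 145.49048544] from boss [571.91178114 215.24535682 136.97737874]
from tank [564.798 213.519 147.   ]
```

```bash
python3 - <<'E'
from h import *
S=imaging.capture("side");T=imaging.capture("top");p=sensors.get_state()["position"];R=sensors.get_state()["tool_rot"]
out=[]
for c in(S,T):
    q=proj(c,p); x,y=(q-[25,25]).astype(int); im=np.clip(c["img"][y:y+50,x:x+50,::-1]*2.,0,255).astype(np.uint8)
    im=cv2.resize(im,(400,400),interpolation=cv2.INTER_CUBIC)
    for k in(-1,1):
        for dz,col in((17,(0,0,255)),(-2,(0,255,0))):
            u=(proj(c,p+R@np.array([0,k*27.5,dz]))-[x,y]+.5)*8; cv2.circle(im,tuple(int(v) for v in u),3,col,-1)
    print(x,y); out.append(im)
# reproject nut too
cv2.imwrite("pics/c6.png",np.hstack(out))
E
```

```text
217 148
238 159
```

View pics/c6.png

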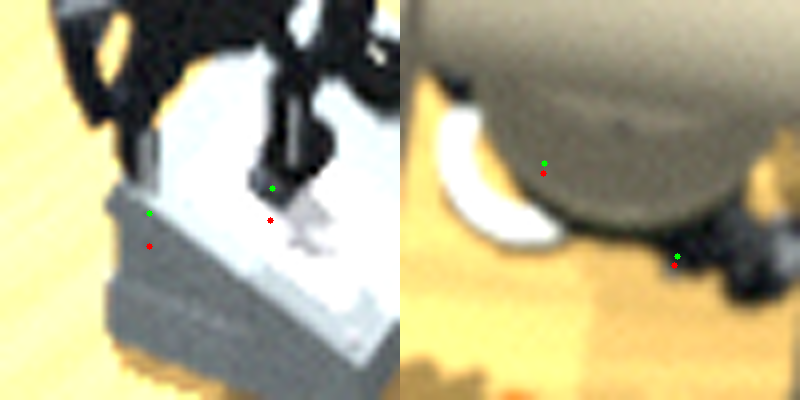

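In this picture the left fingertip ends at (148,198), against the predicted (149,246). The tips really stand about 27 mm higher than the TCP-based figure. That also explains the first closing: the tips rested on the nut's rim, behind the pin. The second measurement of the nut, (567.5,215.6,145.5), agrees with the tank geometry. So I'll go about 25 mm deeper, in guarded steps.

Call:
move_arm(deltas=[[0.145,0.2085,0,0,0.3],[0.145,0.2085,0,0,0.3],[0.145,0.2085,0,0,0.3],[0.145,0.2085,0,0,0.3],[0.145,0.2085,0,0,0.3],[0.145,0.2085,0,0,0.3],[0.145,0.2085,0,0,0.3],[0.145,0.2085,0,0,0.3],[0.145,0.2085,0.035,0,0.3],[0.145,0.2085,0.06,0,0.3],[0.145,0.2085,0.075,0,0.3],[0.145,0.2085,0.082,0,0.3],[0.145,0.2085,0.082,0,0.3]])

```text
clock: 5.5
position: [565.1, 215.9, 133.8]
tool_rot: [[-0.822, 0.569, -0.004], [0.569, 0.822, -0.001], [0.002, -0.003, -1.0]]
contact_force: [-0.2, -0.7, 0.1]
opening: 55.5
```

Call:
move_arm(deltas=[[0,0,0.005,0,0.3],[0,0,0.01,0,0.3],[0,0,0.015,0,0.3],[0,0,0.015,0,0.3]])

```text
clock: 5.83
position: [566.4, 216.9, 120.6]
tool_rot: [[-0.823, 0.569, -0.0], [0.569, 0.823, -0.0], [0.0, -0.0, -1.0]]
contact_force: [-0.4, -0.6, -0.1]
opening: 55.4
```

Clear of contact. Now I'll close with 40 N.

Call:
move_arm(deltas=[[0.0005,-0.001,0,0,-1],[0.0005,-0.001,0,0,-1],[0.0005,-0.001,0,0,-1],[0.0005,-0.001,0,0,-1]], grip_force=40)

```text
clock: 6.17
position: [565.3, 215.8, 121.6]
tool_rot: [[-0.823, 0.569, -0.0], [0.569, 0.823, -0.001], [-0.0, -0.001, -1.0]]
contact_force: [-3.2, -4.2, 3.1]
opening: 30.6
```

Call:
move_arm(deltas=[[0,0,0,-0.12,-1],[0.0001,0,-0.0003,-0.24,-1],[0.0002,-0.0001,-0.0005,-0.36,-1],[0.0004,-0.0002,-0.0007,-0.48,-1],[0.0005,-0.0002,-0.0009,-0.6,-1],[0.0006,-0.0003,-0.0011,-0.72,-1],[0.0007,-0.0003,-0.0012,-0.84,-1],[0.0008,-0.0003,-0.0013,-0.9,-1],[0.0008,-0.0003,-0.0013,-0.9,-1]], grip_force=40)

```text
clock: 6.92
position: [564.4, 213.7, 122.8]
tool_rot: [[-0.956, -0.293, -0.001], [-0.293, 0.956, -0.005], [0.002, -0.004, -1.0]]
contact_force: [-4.6, -10.7, 5.4]
opening: 28.3
```

```bash
python3 -c "
from bench import sensors as s
t=s.get_state();print(t['torque'],t['contact_force'],t['qpos'],t['opening'])"
```

```text
[-2.96924649  0.4721277  -0.65692267] [ -4.57587882 -10.66182577   5.37772141] [ 0.27971932  0.20152055  1.57879187 -0.0044281   1.36354741 -1.58790235] 28.311148273294997
```

Opening 30.6 mm is the nut. Each call from here is one ratchet cycle: open, turn back, close, turn anticlockwise. I also re-centre a few mm, because the force shows the hand off-centre.

Call:
move_arm(deltas=[[0,0,0,0,0.1],[0,0,0,0,0.1],[0,0,0,0,0.1],[-0.002,-0.0035,0,0.125,0.1],[-0.002,-0.0035,0,0.25,0.1],[-0.002,-0.0035,0,0.375,0.1],[-0.002,-0.0035,0,0.5,0.1],[-0.002,-0.0035,0,0.625,0.1],[-0.002,-0.0035,0,0.75,0.1],[-0.002,-0.0035,0,0.875,0.1],[-0.002,-0.0035,0,0.875,-1],[-0.002,-0.0035,0,0.875,-1],[-0.002,-0.0035,0,0.875,-1],[-0.002,-0.0035,-0.0002,0.75,-1],[-0.0018,-0.0034,-0.0004,0.625,-1],[-0.0017,-0.0034,-0.0006,0.5,-1],[-0.0016,-0.0033,-0.0008,0.375,-1],[-0.0015,-0.0032,-0.001,0.25,-1],[-0.0014,-0.0031,-0.0012,0.125,-1],[-0.0013,-0.0031,-0.0013,0,-1]], grip_force=40)

```text
clock: 8.58
position: [567.3, 214.4, 124.2]
tool_rot: [[-0.954, -0.299, 0.001], [-0.299, 0.954, 0.0], [-0.001, 0.0, -1.0]]
contact_force: [-5.0, 6.6, -0.0]
opening: 28.7
```

```bash
python3 -c "
from bench import sensors as s
t=s.get_state();print(t['torque'],t['contact_force'],t['qpos'],t['opening'])"
```

```text
[-0.12990778  0.61360376 -0.87234681] [-5.04661238  6.56156907 -0.03483036] [ 2.76734540e-01  2.04011930e-01  1.57333634e+00  3.87673882e-05
  1.36288964e+00 -1.59821472e+00] 28.65341394099533
```

Call:
move_arm(deltas=[[0,0,0,0,0.1],[0,0,0,0,0.1],[0,0,0,0,0.1],[0,0.001,0,0.125,0.1],[0,0.001,0,0.25,0.1],[0,0.001,0,0.375,0.1],[0,0.001,0,0.5,0.1],[0,0.001,0,0.625,0.1],[0,0.001,0,0.75,0.1],[0,0.001,0,0.875,0.1],[0,0.001,0,0.875,-1],[0,0.001,0,0.875,-1],[0,0.001,0,0.875,-1],[0,0.001,-0.0002,0.75,-1],[0.0002,0.0011,-0.0004,0.625,-1],[0.0003,0.0011,-0.0006,0.5,-1],[0.0004,0.0012,-0.0008,0.375,-1],[0.0005,0.0013,-0.001,0.25,-1],[0.0006,0.0014,-0.0012,0.125,-1],[0.0007,0.0014,-0.0013,0,-1]], grip_force=40)

```text
clock: 10.25
position: [563.5, 213.3, 125.5]
tool_rot: [[-0.954, -0.3, -0.005], [-0.3, 0.954, -0.004], [0.006, -0.002, -1.0]]
contact_force: [-15.6, -12.0, 16.2]
opening: 28.0
```

Call:
move_arm(deltas=[[0,0,0,0,0.1],[0,0,0,0,0.1],[0,0,0,0,0.1],[0,0,0,0.125,0.1],[0,0,0,0.25,0.1],[0,0,0,0.375,0.1],[0,0,0,0.5,0.1],[0,0,0,0.625,0.1],[0,0,0,0.75,0.1],[0,0,0,0.875,0.1],[0,0,0,0.875,-1],[0,0,0,0.875,-1],[0,0,0,0.875,-1],[0,0,-0.0002,0.75,-1],[0.0002,0.0001,-0.0004,0.625,-1],[0.0003,0.0001,-0.0006,0.5,-1],[0.0004,0.0002,-0.0008,0.375,-1],[0.0005,0.0003,-0.001,0.25,-1],[0.0006,0.0004,-0.0012,0.125,-1],[0.0007,0.0004,-0.0013,0,-1]], grip_force=40)

```text
clock: 11.92
position: [562.9, 213.4, 125.9]
tool_rot: [[-0.954, -0.3, -0.005], [-0.3, 0.954, -0.004], [0.006, -0.002, -1.0]]
contact_force: [-20.4, -7.6, 19.4]
opening: 28.5
```

```bash
python3 -c "
from bench import sensors as s
t=s.get_state();print(t['torque'],t['contact_force'],t['qpos'],t['opening'])"
```

```text
[-2.19397525  3.29588199 -0.75872991] [-20.39234406  -7.62401508  19.41973658] [ 0.27868255  0.19808328  1.57674294 -0.00242703  1.37242856 -1.59642213] 28.489143821972732
```

Call:
move_arm(deltas=[[0,0,0,0,0.1],[0,0,0,0,0.1],[0,0,0,0,0.1],[0.001,0,-0.001,0.125,0.1],[0.001,0,-0.001,0.25,0.1],[0.001,0,-0.001,0.375,0.1],[0.001,0,-0.001,0.5,0.1],[0.001,0,-0.001,0.625,0.1],[0.001,0,-0.001,0.75,0.1],[0.001,0,-0.001,0.875,0.1],[0.001,0,-0.001,0.875,-1],[0.001,0,-0.001,0.875,-1],[0.001,0,-0.001,0.875,-1],[0.001,0,-0.0012,0.75,-1],[0.0012,0.0001,-0.0014,0.625,-1],[0.0013,0.0001,-0.0016,0.5,-1],[0.0014,0.0002,-0.0018,0.375,-1],[0.0015,0.0003,-0.002,0.25,-1],[0.0016,0.0004,-0.0022,0.125,-1],[0.0017,0.0004,-0.0023,0,-1]], grip_force=40)

```text
clock: 13.58
position: [561.5, 213.5, 127.7]
tool_rot: [[-0.954, -0.299, -0.004], [-0.299, 0.954, -0.003], [0.005, -0.002, -1.0]]
contact_force: [-8.9, -9.1, 4.9]
opening: 28.1
```

```bash
python3 -c "
from bench import sensors as s
t=s.get_state();print(t['torque'],t['contact_force'],t['qpos'],t['opening'])"
```

```text
[-2.42155435  1.3442609  -0.62135044] [-8.90470726 -9.14930539  4.93626171] [ 0.27940127  0.19235954  1.57988049 -0.00228914  1.3741705  -1.59498618] 28.13748167260074
```

Call:
move_arm(deltas=[[0,0,0,0,0.3],[0,0,0,0,0.3],[0,0,0,0,0.3],[0,0,0,0,0.3],[0,0,-0.03,0,0.3],[0,0,-0.06,0,0.3],[0,0,-0.095,0,0.3],[0.07,-0.24,-0.095,0,0.3],[0.07,-0.24,-0.095,0,0.3],[0.07,-0.24,-0.095,0,0.3],[0.07,-0.24,-0.095,0,0.3],[0.07,-0.24,-0.095,0,0.3],[0.07,-0.24,-0.095,0,0.3],[0.07,-0.24,-0.095,0,0.3]])

```text
clock: 14.75
position: [565.9, -42.0, 223.6]
tool_rot: [[-0.959, -0.285, 0.001], [-0.285, 0.959, -0.003], [0.0, -0.003, -1.0]]
contact_force: [-0.2, 0.1, -1.2]
opening: 56.0
```

```bash
python3 - <<'E'
from h import *
S=imaging.capture("side");T=imaging.capture("top");O=np.load("now.npz")
f=lambda im,x,y:cv2.resize(np.clip(im[y:y+32,x:x+32,::-1]*1.3,0,255).astype(np.uint8),(300,300),interpolation=cv2.INTER_CUBIC)
cv2.imwrite("pics/c7.png",np.vstack([np.hstack([f(S["img"],180,215),f(T["img"],162,170)]),np.hstack([f(O["S"],180,215),f(O["T"],162,170)])]))
E
```

```text
(no output)
```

View pics/c7.png

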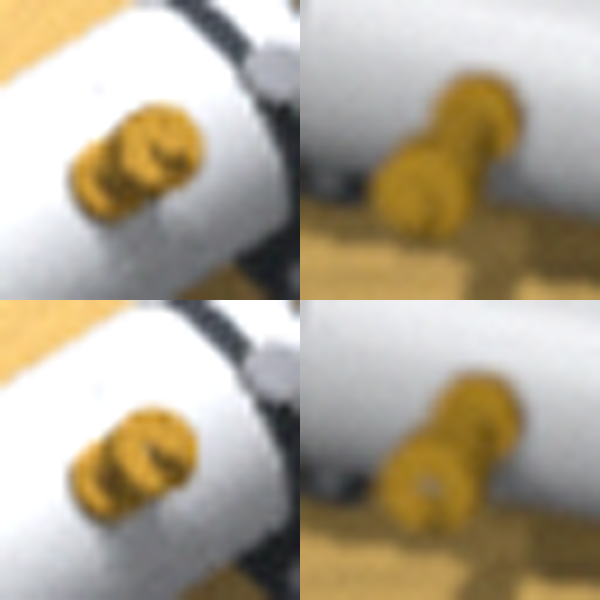

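The top row is now, the bottom row before. The nut has moved outward along the axis, in the top view from (430,185) to (420,188), which is about 5 to 6 mm of rise. The pin looks nearly flush. Two more strokes will make sure it is at the stop.

Call:
move_arm(deltas=[[-0.07,0.24,0,0.1,0.1],[-0.07,0.24,0,0.22,0.1],[-0.07,0.24,0,0.34,0.1],[-0.07,0.24,0,0.46,0.1],[-0.07,0.24,0,0.58,0.1],[-0.07,0.24,0,0.7,0.1],[-0.07,0.24,0,0.875,0.1],[-0.07,0.24,0,0.875,0.1],[-0.07,0.24,0.03,0.875,0.1],[-0.07,0.24,0.06,0.875,0.1],[-0.07,0.24,0.085,0.875,0.1],[-0.07,0.24,0.095,0.875,0.1],[-0.07,0.24,0.095,0.875,0.1]])

```text
clock: 15.93
position: [560.3, 216.0, 124.9]
tool_rot: [[-0.837, 0.546, -0.006], [0.546, 0.837, -0.001], [0.004, -0.004, -1.0]]
contact_force: [-0.5, -0.1, -0.8]
opening: 47.1
```

Call:
move_arm(deltas=[[0,0,0,0,-1],[0,0,0,0,-1],[0,0,0,0,-1],[0,0,0,-0.125,-1],[0,0,-0.0002,-0.25,-1],[0,0,-0.0003,-0.375,-1],[0.0002,0,-0.0004,-0.5,-1],[0.0002,0,-0.0005,-0.625,-1],[0.0003,0,-0.0006,-0.75,-1],[0.0003,0,-0.0006,-0.875,-1],[0.0003,0,-0.0006,-0.9,-1]], grip_force=40)

```text
clock: 16.85
position: [563.7, 216.2, 132.2]
tool_rot: [[-0.947, -0.322, 0.002], [-0.322, 0.947, 0.001], [-0.003, 0.001, -1.0]]
contact_force: [-5.2, -0.5, 2.5]
opening: 27.8
```

```bash
python3 -c "
from bench import sensors as s
t=s.get_state();print(t['torque'],t['contact_force'],t['qpos'],t['opening'])"
```

```text
[-0.00213284  0.83781175  0.12265658] [-5.18428316 -0.52148698  2.49308972] [ 2.80915892e-01  1.88831212e-01  1.57532403e+00  6.93000204e-04
  1.37465589e+00 -1.61801081e+00] 27.84371670855331
```

Call:
move_arm(deltas=[[0,0,0,0,0.1],[0,0,0,0,0.1],[0,0,0,0,0.1],[0,0,0,0.125,0.1],[0,0,0,0.25,0.1],[0,0,0,0.375,0.1],[0,0,0,0.5,0.1],[0,0,0,0.625,0.1],[0,0,0,0.75,0.1],[0,0,0,0.875,0.1],[0,0,0,0.875,-1],[0,0,0,0.875,-1],[0,0,0,0.875,-1],[0,0,-0.0002,0.75,-1],[0,0,-0.0002,0.625,-1],[0,0,-0.0002,0.5,-1],[0,0,-0.0003,0.375,-1],[0,0,-0.0003,0.25,-1],[0,0,-0.0003,0.125,-1],[0,0,-0.0003,0,-1]], grip_force=40)

```text
clock: 18.52
position: [561.9, 214.0, 129.2]
tool_rot: [[-0.947, -0.322, -0.003], [-0.322, 0.947, -0.002], [0.003, -0.001, -1.0]]
contact_force: [-5.7, -8.3, 5.0]
opening: 27.7
```

```bash
python3 -c "
from bench import sensors as s
t=s.get_state();print(t['torque'],t['contact_force'],t['qpos'],t['opening'])"
```

```text
[-1.72584228  0.73446245 -1.4167788 ] [-5.70410257 -8.30182378  4.96552925] [ 0.27970147  0.19092563  1.57879182 -0.00164475  1.375093   -1.61873492] 27.69236403778419
```

Torque about the tool axis doubled to -1.4 Nm, so the nut is at its stop and slipping. I'll release, rise, square up to the tank and shut the fingers.

Call:
move_arm(deltas=[[0,0,0,0,0.3],[0,0,0,0,0.3],[0,0,0,0,0.3],[0,0,0,0,0.3],[0,0,-0.03,0,0.3],[0,0,-0.06,0,0.3],[0,0,-0.076,0,0.3],[0,0,-0.076,0.125,-1],[0,0,-0.076,0.25,-1],[0,0,-0.076,0.375,-1],[0,0,-0.076,0.495,-1],[0,0,-0.076,0.495,-1],[0,0,-0.076,0.495,-1],[0,0,-0.076,0.495,-1]])

```text
clock: 19.68
position: [562.9, 215.5, 205.3]
tool_rot: [[-0.985, 0.17, -0.0], [0.17, 0.985, 0.0], [0.0, -0.0, -1.0]]
contact_force: [0.1, -0.6, 0.1]
opening: 0.0
```

```bash
python3 - <<'E'
from h import *
S=imaging.capture("side");p=sensors.get_state()["position"];print(p,sensors.get_state()["contact_force"])
for z in(0,10,20): print(z,proj(S,p+[0,0,z]))
x,y=180,195
h=S["img"][y:y+45,x:x+35].max(axis=2); print("\n".join("%d "%(y+i)+"".join("#" if v<60 else "+" if v<110 else "." for v in r) for i,r in enumerate(h)))
E
```

```text
[562.90184383 215.47018702 205.29939874] [-0.11293775 -0.17361204 -0.42897955]
0 [194.74606751 219.3902029 ]
10 [194.53910768 217.2674786 ]
20 [194.33030617 215.1217869 ]
195 ############################+......
196 ######################.+####.......
197 #####################+.+####.......
198 +####################+.####++......
199 +##########################++......
200 +##########################+.......
201 +##++####################++........
202 ###...+##################+.........
203 ###+...+################+..........
204 ###+...+#############..............
205 ####+..+############...............
206 ######+#############...............
207 ###################+...............
208 ###################................
209 +##################................
210 ..+##############+#................
211 .....############+#................
212 .......++#####++###................
213 .........+#####+###................
214 ..........+####+#++++..............
215 ...........####+##++++.........+...
216 ............###+#+.+++++........+..
217 .............+#++...+++#+.......++.
218 .....
[... 170 characters left out ...]
..........++........
223 ..........................+.....+..
224 ..........................++...++..
225 ...........................++++++..
226 ...........................+###+++.
227 ............................+###++.
228 .................++.........+###++.
229 ............+...++++.........####++
230 ............+...+++++........+###++
231 ...........++..++++++........+###++
232 ...........++..++++++........+###++
233 ..........+++++++++++......++++###+
234 ..........++++++++++.....++++++###+
235 ...........++++++++.....+++++++###+
236 ........+..+++++++.....++++++++##++
237 ........+++++++++....++++++++++##++
238 .........++++++++...++++++++++##+++
239 ..........+++++++++++++++++++###+++
```

The shut fingertips end at row 217.5, about 9 mm above the TCP height, which agrees with the earlier finding. So contact with the pin tip should come at a TCP z of about 159.

Call:
move_arm(deltas=[[0.017,0,0,0,-1],[0.017,0,0.015,0,-1],[0.017,0,0.03,0,-1],[0.017,0,0.038,0,-1],[0.017,0,0.038,0,-1]])

```text
clock: 20.15
position: [544.7, 218.0, 164.8]
tool_rot: [[-0.985, 0.173, -0.004], [0.173, 0.985, -0.001], [0.004, -0.002, -1.0]]
contact_force: [-0.9, -0.4, 0.1]
opening: -0.1
```

Call:
move_arm(deltas=[[0,0,0.002,0,-1],[0,0,0.004,0,-1],[0,0,0.004,0,-1]])

```text
clock: 20.4
position: [546.6, 218.4, 163.9]
tool_rot: [[-0.985, 0.174, 0.001], [0.174, 0.985, 0.0], [-0.001, 0.0, -1.0]]
contact_force: [0.6, 0.1, -0.2]
opening: -0.3
```

Call:
move_arm(deltas=[[0,0,0.002,0,-1],[0,0,0.004,0,-1],[0,0,0.004,0,-1]])

```text
clock: 20.65
position: [546.1, 218.3, 159.2]
tool_rot: [[-0.985, 0.174, -0.0], [0.174, 0.985, -0.0], [0.0, -0.0, -1.0]]
contact_force: [-0.3, -0.2, -0.1]
opening: 0.4
```

Call:
move_arm(deltas=[[0,0,0.0015,0,-1],[0,0,0.003,0,-1],[0,0,0.003,0,-1]])

```text
clock: 20.9
position: [546.0, 218.3, 156.0]
tool_rot: [[-0.985, 0.174, -0.0], [0.174, 0.985, -0.0], [0.0, -0.0, -1.0]]
contact_force: [0.7, 0.8, -0.4]
opening: -0.0
```

Call:
move_arm(deltas=[[0,0,0.0015,0,-1],[0,0,0.003,0,-1],[0,0,0.003,0,-1]])

```text
clock: 21.15
position: [546.0, 218.3, 153.0]
tool_rot: [[-0.985, 0.174, -0.001], [0.174, 0.985, -0.0], [0.0, -0.0, -1.0]]
contact_force: [0.0, -0.1, 0.1]
opening: 0.3
```

Call:
move_arm(deltas=[[0,0,-0.01,0,-1],[-0.005,0,-0.01,0,-1],[-0.005,0,-0.007,0,-1],[-0.005,0,-0.005,0,-1],[-0.005,0,-0.005,0,-1]])

```text
clock: 21.57
position: [550.8, 217.4, 157.6]
tool_rot: [[-0.985, 0.174, -0.001], [0.174, 0.985, -0.0], [0.001, -0.0, -1.0]]
contact_force: [0.1, 0.4, 0.3]
opening: 0.1
```

Call:
move_arm(deltas=[[0,0,0.0015,0,-1],[0,0,0.003,0,-1],[0,0,0.003,0,-1]])

```text
clock: 21.82
position: [550.7, 217.4, 154.7]
tool_rot: [[-0.985, 0.174, -0.001], [0.174, 0.985, -0.0], [0.001, -0.0, -1.0]]
contact_force: [0.5, 0.6, 0.1]
opening: -0.3
```

```bash
python3 - <<'E'
from h import *
S=imaging.capture("side");T=imaging.capture("top")
f=lambda im,x,y:cv2.resize(np.clip(im[y:y+32,x:x+32,::-1]*1.6+10,0,255).astype(np.uint8),(400,400),interpolation=cv2.INTER_CUBIC)
cv2.imwrite("pics/c8.png",np.hstack([f(S["img"],180,212),f(T["img"],162,170)]))
E
```

```text
(no output)
```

View pics/c8.png

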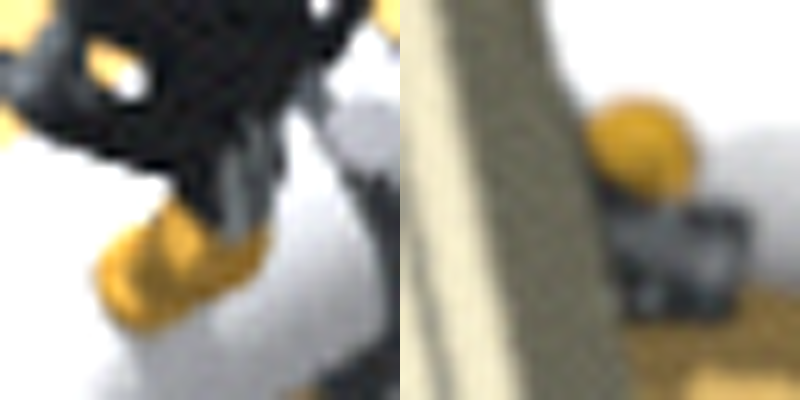

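```bash
python3 - <<'E'
from h import *
S=imaging.capture("side");p=sensors.get_state()["position"]
g=lambda q:(q-[180,212]+.5)*12.5
print("fingertip pred",g(proj(S,p+[0,0,9])),g(proj(S,p+[0,0,-17])))
for P in[(553.5,216.7,166.5),(553.5,216.7,160),(548,217,166),(557,216,160)]: print(P,g(proj(S,P)))
h=S["img"][212:244,180:212]; print("\n".join("%d "%(212+i)+" ".join("%3d"%v for v in r[10:28]) for i,r in enumerate(h[...,0]) if i>8 and i<24))
E
```

```text
fingertip pred [230.43251625 231.53104117] [236.45913777 296.23290371]
(553.5, 216.7, 166.5) [224.77633106 219.50959657]
(553.5, 216.7, 160) [226.31413574 235.89606381]
(548, 217, 166) [240.32907811 231.87610458]
(557, 216, 160) [217.88013418 227.65604396]
221   5  14  10  14  10  14  16  12  19  20  26  17  64 140 101  59 110 119
222  13  11  15   7  16  13  10  14  12  18  48  33  84 165 151  91 108 112
223  12   7   8  13   4  16  13  12  24  22  51  42  82 160 173 113  91 112
224  15  14  16  14  11  12  12  32  48  37  46  39  66 155 167 140  98  98
225  68  40  21  15   6   9  12  39  58  41  44  38  46 147 160 160 139  75
226 175 171 169  83  10  13  11  35  61  46  41  41  80 149 158 156 149  77
227 218 221 204 110  25  12  15  34  56  42  31  60 125 153 152 152 147 115
228 220 207 152 116  71  25  12  33  56  46  37  69 140 150 148 147 141 143
229 205 168 107 124 120  72  24  31  59  50  41  87 144 146 142 143 139 136
230 170 130  98 126 140 118  64  53  61  62  62 103 137 140 138 135 134 129
231 148 109  96 125 137 135  89  72  68  73  78 102 133 136 135 131 128 122
232 128  91  83 110 132 118  90  80  77  85  82 114 132 130 128 121 121 114
233 105  80  71  84 111  92  81  83  80  77  88 124 131 128 119 115 112 107
234 105  74  70  74  85  81  78  74  78  88 110 123 119 119 115 112 104  98
235 132  90  70  70  70  70  69  82 105 115 122 118 114 110 106 102  96  93
```

Call:
move_arm(deltas=[[0,0,0.0015,0,-1],[0,0,0.003,0,-1],[0,0,0.003,0,-1]])

```text
clock: 22.22
position: [551.5, 217.6, 152.9]
tool_rot: [[-0.985, 0.174, 0.001], [0.174, 0.985, 0.0], [-0.001, 0.0, -1.0]]
contact_force: [-0.2, -0.1, 5.1]
opening: -0.0
```

Call:
move_arm(deltas=[[0,0,0.0015,0,-1],[0,0,0.003,0,-1],[0,0,0.003,0,-1]])

```text
clock: 22.47
position: [552.5, 217.5, 150.8]
tool_rot: [[-0.985, 0.174, 0.003], [0.174, 0.985, 0.0], [-0.003, 0.001, -1.0]]
contact_force: [0.9, -0.6, 7.2]
opening: -0.2
```

Call:
move_arm(deltas=[[-0.001,0,0.0015,0,-1],[-0.002,0,0.003,0,-1],[-0.003,0,0.0045,0,-1],[-0.003,0,0.0045,0,-1],[-0.003,0,0.0045,0,-1]])

```text
clock: 22.88
position: [555.0, 217.3, 147.5]
tool_rot: [[-0.985, 0.174, 0.003], [0.174, 0.985, 0.001], [-0.003, 0.001, -1.0]]
contact_force: [-4.2, -2.2, 14.5]
opening: 0.2
```

Call:
move_arm(deltas=[[-0.0005,0,0.001,0,-1],[-0.001,0,0.002,0,-1],[-0.001,0,0.002,0,-1],[-0.001,0,0.002,0,-1]])

```text
clock: 23.22
position: [555.4, 217.3, 147.0]
tool_rot: [[-0.985, 0.174, 0.002], [0.174, 0.985, 0.001], [-0.002, 0.001, -1.0]]
contact_force: [-13.8, -2.4, 25.7]
opening: 0.1
```

Force rises from 14 to 29 N with hardly any travel, so the pin is at its stop. I'll hold it there for a second, then let out along the axis.

Call:
move_arm(deltas=[[0,0,0,0,-1],[0,0,0,0,-1],[0,0,0,0,-1],[0,0,0,0,-1],[0,0,0,0,-1],[0,0,0,0,-1],[0,0,0,0,-1],[0,0,0,0,-1],[0,0,0,0,-1],[0,0,0,0,-1],[0,0,0,0,-1],[0,0,0,0,-1],[0,0,0,0,-1],[0,0,0,0,-1]])

```text
clock: 24.38
position: [555.4, 217.4, 147.1]
tool_rot: [[-0.985, 0.174, 0.002], [0.174, 0.985, 0.001], [-0.002, 0.001, -1.0]]
contact_force: [-13.4, -3.1, 25.9]
opening: 0.2
```

Call:
move_arm(deltas=[[0.003,0,-0.004,0,-1],[0.006,0,-0.009,0,-1],[0.012,0,-0.018,0,-1],[0.012,0,-0.04,0,-1],[0.012,0,-0.07,0,-1],[0.012,0,-0.07,0,0.3],[0.1,-0.37,-0.07,0,0.3],[0.1,-0.37,-0.07,0,0.3],[0.1,-0.37,-0.07,0,0.3],[0.1,-0.37,-0.07,0,0.3],[0.1,-0.37,-0.07,0,0.3],[0.1,-0.37,-0.07,0,0.3],[0.1,-0.37,-0.07,0,0.3],[0.1,-0.37,-0.07,0,0.3],[0.1,-0.37,-0.07,0,0.3]])

```text
clock: 25.63
position: [392.9, -126.4, 212.9]
tool_rot: [[-0.985, 0.173, 0.0], [0.173, 0.985, 0.0], [-0.0, 0.0, -1.0]]
contact_force: [0.6, -1.0, -0.7]
opening: 55.0
```

```bash
python3 - <<'E'
from h import *
S=imaging.capture("side");T=imaging.capture("top");O=np.load("now.npz")
print(sensors.get_state()["position"],sensors.get_state()["tool_rot"])
for c,n,(x,y) in((S,"S",(180,215)),(T,"T",(162,170))):
    for im in(O[n],c["img"]):
        h=cv2.cvtColor(im[y:y+32,x:x+32],cv2.COLOR_RGB2HSV); m=(h[...,1]>150)&(h[...,0]<35)&(h[...,2]>60)
        l=cv2.connectedComponentsWithStats(m.astype(np.uint8)); i=1+np.argmax(l[2][1:,4]); print(n,l[2][i],l[3][i]+[x,y])
f=lambda im,x,y:cv2.resize(np.clip(im[y:y+32,x:x+32,::-1]*1.3,0,255).astype(np.uint8),(300,300),interpolation=cv2.INTER_CUBIC)
g=lambda im,x,y:cv2.resize(np.clip(im[y:y+32,x:x+32,::-1]*2.0,0,255).astype(np.uint8),(300,300),interpolation=cv2.INTER_CUBIC)
cv2.imwrite("pics/c9.png",np.vstack([np.hstack([f(S["img"],180,215),f(T["img"],162,170)]),np.hstack([g(S["img"],238,150),g(T["img"],294,158)])]))
E
```

```text
[ 391.82536451 -130.14484906  212.87926324] [[-9.83396120e-01  1.81470591e-01 -7.03748256e-04]
 [ 1.81471647e-01  9.83394210e-01 -1.96725319e-03]
 [ 3.35063359e-04 -2.06229951e-03 -9.99997817e-01]]
S [ 8 12 13 11 95] [193.93684211 231.95789474]
S [ 8 12 13 11 97] [194.12371134 231.86597938]
T [  8   9  15  16 146] [177.53424658 187.02054795]
T [  7   9  16  17 156] [176.99358974 187.57051282]
```

View pics/c9.png

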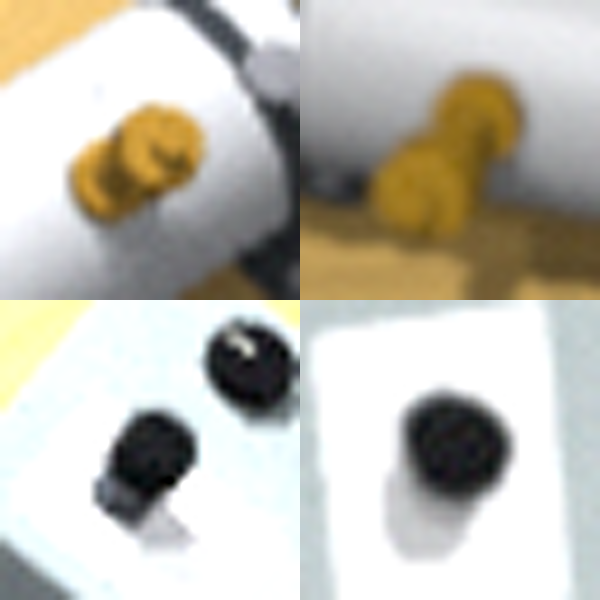

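The nut is still raised, as in the previous picture, and the pin is clear. Bottom row: the knob head is at (153,450) in the side crop and (457,445) in the top crop. That puts the head centre at about (622,-177,117), which fits the console geometry. Now I'll go above it.

Call:
move_arm(deltas=[[-0.2345,-0.0045,0,-0.12,0.3],[-0.2345,-0.0045,0,-0.24,0.3],[-0.2345,-0.0045,0,-0.352,0.3],[-0.2345,-0.0045,0,-0.352,0.3],[-0.2345,-0.0045,0,-0.352,0.3],[-0.2345,-0.0045,0,-0.352,0.3],[-0.2345,-0.0045,0,-0.352,0.3],[-0.2345,-0.0045,0.03,-0.352,0.3],[-0.2345,-0.0045,0.06,-0.352,0.3],[-0.2345,-0.0045,0.09,-0.352,0.3],[-0.2345,-0.0045,0.1,-0.352,0.3],[-0.2345,-0.0045,0.1,-0.352,0.3],[-0.2345,-0.0045,0.1,-0.352,0.3]])

```text
clock: 26.82
position: [624.3, -169.9, 113.3]
tool_rot: [[-0.984, -0.177, -0.001], [-0.177, 0.984, 0.0], [0.001, 0.001, -1.0]]
contact_force: [0.5, -0.5, 0.7]
opening: 55.5
```

Call:
move_arm(deltas=[[0,0,0.004,0,0.3],[0,0,0.008,0,0.3],[0,0,0.012,0,0.3],[0,0,0.012,0,0.3]])

```text
clock: 27.15
position: [624.5, -170.5, 101.0]
tool_rot: [[-0.984, -0.176, 0.0], [-0.176, 0.984, -0.0], [-0.0, -0.0, -1.0]]
contact_force: [-0.2, 0.7, -0.6]
opening: 55.3
```

Call:
move_arm(deltas=[[0.003,-0.0055,0,0,0.3],[0.003,-0.0055,0.005,0,0.3],[0.003,-0.0055,0.01,0,0.3],[0.003,-0.0055,0.013,0,0.3],[0.003,-0.0055,0.013,0,0.3]])

```text
clock: 27.57
position: [621.6, -176.2, 86.4]
tool_rot: [[-0.984, -0.176, -0.002], [-0.176, 0.984, 0.001], [0.002, 0.001, -1.0]]
contact_force: [-0.3, 0.6, -0.3]
opening: 55.9
```

Call:
move_arm(deltas=[[0,0,0,0,-1],[0,0,0,0,-1],[0,0,0,0,-1],[0,0,0,0,-1]], grip_force=60)

```text
clock: 27.9
position: [622.7, -178.4, 88.6]
tool_rot: [[-0.984, -0.176, 0.001], [-0.176, 0.984, -0.003], [-0.0, -0.003, -1.0]]
contact_force: [-0.2, -7.9, -0.1]
opening: 32.1
```

The head is gripped (32 mm). Now I'll pull along the knob's axis.

Call:
move_arm(deltas=[[0.0008,0,-0.0018,0,-1],[0.0017,0,-0.0036,0,-1],[0.0025,0,-0.0054,0,-1],[0.0034,0,-0.0073,0,-1],[0.0042,0,-0.009,0,-1],[0.005,0,-0.0109,0,-1],[0.0059,0,-0.0127,0,-1],[0.0068,0,-0.0145,0,-1],[0.0068,0,-0.0145,0,-1],[0.0068,0,-0.0145,0,-1],[0.0068,0,-0.0145,0,-1]])

```text
clock: 28.82
position: [616.8, -179.3, 101.4]
tool_rot: [[-0.984, -0.176, 0.002], [-0.176, 0.984, -0.002], [-0.002, -0.003, -1.0]]
contact_force: [10.5, -8.7, -13.5]
opening: 31.9
```

```bash
python3 - <<'E'
from h import *
S=imaging.capture("side");T=imaging.capture("top")
g=lambda im,x,y:cv2.resize(np.clip(im[y:y+40,x:x+40,::-1]*2.0,0,255).astype(np.uint8),(400,400),interpolation=cv2.INTER_CUBIC)
cv2.imwrite("pics/c10.png",np.hstack([g(S["img"],234,146),g(T["img"],290,154)]))
E
```

```text
(no output)
```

View pics/c10.png

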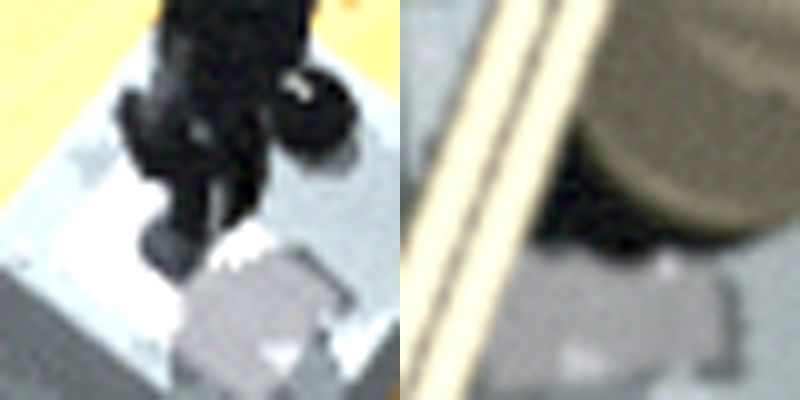

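The hand has gone 14.1 mm along the axis and is pulled back with 17 N. That is more than the 9 N spring, so the knob is at its stop. The picture shows the fingers on the head and the neck drawn out. Now I'll return it, let go and clear off.

Call:
move_arm(deltas=[[-0.002,0,0.004,0,-1],[-0.004,0,0.008,0,-1],[-0.0055,0,0.0115,0,-1],[-0.0065,0,0.0138,0,-1],[-0.0065,0,0.0138,0,-1],[-0.0065,0,0.0138,0,0.3],[-0.0065,0,0.0138,0,0.3],[-0.0065,0,0.0138,0,0.3],[-0.0065,0,0.0138,0,0.3],[-0.0065,0,-0.01,0,0.3],[-0.0065,0,-0.05,0,0.3],[-0.0065,0,-0.09,0,0.3],[0.2,0,-0.11,0,0.3],[0.2,0,-0.11,0,0.3],[0.2,0,-0.11,0,0.3],[0.2,0,-0.11,0,0.3],[0.2,0,-0.11,0,0.3],[0.2,0,-0.11,0,0.3],[0.2,0,-0.11,0,0.3]])

```text
clock: 30.5
position: [417.9, -213.2, 213.2]
tool_rot: [[-0.985, -0.174, 0.002], [-0.174, 0.985, -0.001], [-0.002, -0.001, -1.0]]
contact_force: [0.9, -0.7, -0.1]
opening: 55.5
```

```bash
python3 - <<'E'
from h import *
S=imaging.capture("side");T=imaging.capture("top");O=np.load("now.npz");st=sensors.get_state();print(st["clock"],st["position"],st["contact_force"])
def cc(im,box,f):
    x,y,w,h=box; m=f(cv2.cvtColor(im[y:y+h,x:x+w],cv2.COLOR_RGB2HSV)).astype(np.uint8)
    l=cv2.connectedComponentsWithStats(m); i=1+np.argmax(l[2][1:,4]); return l[2][i][4],l[3][i]+[x,y]
blk=lambda h:h[...,2]<45
br=lambda h:(h[...,1]>150)&(h[...,0]<35)&(h[...,2]>60)
print("knob now (before: S 69 253.4,166.9; T 83 310.2,173.4)",cc(S["img"],(243,158,20,20),blk),cc(T["img"],(298,163,26,22),blk))
print("nut",cc(S["img"],(180,215,32,32),br),cc(T["img"],(162,170,32,32),br))
for n,b in(("tape",(240,165,30,30)),("mug",(370,185,45,35)),("wrench",(330,205,25,55)),("battery",(245,115,20,40)),("drone",(60,150,75,70)),("screwdr",(225,200,40,60)),("prop",(160,210,15,55))):
    x,y,w,h=b; d=np.abs(T["img"][y:y+h,x:x+w].astype(int)-O["T"][y:y+h,x:x+w]).max(2); print(n,(d>40).sum())
E
```

```text
30.6 [ 419.66851583 -212.92211355  213.00744486] [0.93276847 0.00589071 0.06387981]
knob now (before: S 69 253.4,166.9; T 83 310.2,173.4) (np.int32(67), array([253.41791045, 166.76119403])) (np.int32(82), array([310.14634146, 173.35365854]))
nut (np.int32(97), array([194.12371134, 231.86597938])) (np.int32(157), array([176.96178344, 187.61783439]))
tape 525
mug 328
wrench 892
battery 422
drone 0
screwdr 1839
prop 0
```

```bash
python3 -c "
from bench import bot
print(bot.sign_off())"
```

```text
the job is handed in; nothing more can be done
None
```

The job is handed in at about 30.6 s. I believe every step was met, but I could not read the joint values and no verdict was given.

**What I did**
- **Lock nut:** I unscrewed it in seven ratchet strokes at 40 N. On the last one the resisting torque rose to 1.4 Nm from under 0.9 Nm, which I read as the stop. I then let go and rose clear.
- **Valve tip:** I pressed it in until the force climbed to 29 N with hardly any travel, held it for over 1.1 s, and let it out.
- **Push-pull knob:** I pulled it 14.1 mm along its axis against about 17 N, more than the 9 N spring. I then guided it back, released it and backed away.

**Last checks**
- **Knob:** it is back on its starting pixels to within 0.2 px.
- **Nut:** it still stands raised. The full press needs about 3 rad of unscrewing, which agrees.
- **Force:** the arm reads about 1 N, which is sensor noise.

**What failed or disagreed**
- **First grasp:** it closed on nothing. Contacts and pictures put the shut fingertips about 27 to 34 mm higher than the text's "17 mm ahead of the TCP". I worked from the contacts after that.
- **Press depth:** the hand travelled about 7.5 mm along the valve axis, a little more than the pin's 6 mm. I put the rest down to arm flex.
- **Bystanders:** my image comparison only cleared the drone and propeller. The arm was in the way of the other five in one of the pictures, so they are not confirmed, though I saw no sign of touching any.

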